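Stand the canister over the hidden bar of the cold tray

TASK

A single cross-bar is hidden somewhere under the springy slatted cover of the cold tray. Feel for it with the fingertips by pressing along the cover, never hard, and then pick up the steel canister and gently stand it upright on the middle of the cover's width, centred over the bar, so that the cover does not sag or lean under it. Let go of it and leave the other things alone.

Things in the scene. Friction and masses are not known exactly. Their poses are not given: they have to be found in the camera images.
- tray: Low grey tray fixed to the bench, 188 (x) x 388 (y) x 49 mm high; origin at the centre of its underside, z up, y along its length. Rim 14 mm wide, 4 mm proud of the white slatted cover inside it. Under the cover one hidden aluminium bar, 24 mm wide and 150 mm long, lies straight across along the tray's x axis, centred anywhere from y = -125 to +125 mm; its place is not given.
- cover (a point): Centre of the cover's top, 45 mm above the bench; axes as the tray's. Cover 160 (x) x 360 (y) mm: 24 flat slats, each 15 mm wide in y, side by side across the tray, flush at rest; each springs down (up to 14 mm) and back by itself. Slats over the bar go firm (about 7 N per mm) after 0.5 mm. A push of more than 20 N by the robot, or 25 N by the canister, damages the cover.
- cover_end (a point): Point on the cover's top, on its long centre line, 150 mm from its centre towards the tray's -y end: never over the bar, so soft. A slat away from the bar gives way at 0.2 N per mm after the first 0.2 N: shut fingertips pushing 4 mm deep meet only about 2 to 3 N, and the canister alone sinks 4 to 8 mm (over the bar under 2.5 mm). A canister more than about 16 mm off to one side of the bar leans.
- canister: Closed steel canister, 62 mm in diameter (lid 65 mm), 0.7 to 1 kg, standing upright on the bench; its body and lid are 108 mm high, topped by an upright round black grip post 21 mm in diameter and 45 mm tall (total height 153 mm). Origin at the centre of its underside, z up.
- grip (a point): Where to hold the canister: on its axis, in the middle of the black grip post, 132 mm above the canister's underside and 24 mm above its lid.
- vial: Bystander: small amber glass bottle, 32 mm in diameter, 60 mm high, origin under its centre. Leave alone.
- ice_pack: Bystander: flat blue ice pack, 90 x 150 x 28 mm, origin under its centre. Leave alone.
- carton: Bystander: cardboard carton, 120 x 75 x 70 mm, origin under its centre. Leave alone.

How it is judged:
By the outcome, as a careful person would: the job done as asked, in the order asked, and still so for the second after the job is handed in, with the robot touching nothing.
It also fails if it takes over 72 s, if anything falls off the work surface, if the arm or the gripper's body presses on something with over 40 N, if the wrist force passes 120 N, or if a joint passes its speed limit or range.

ROBOT

A 6-joint arm with a two-finger parallel gripper is mounted at the origin on the work surface. World frame = base frame: x ahead of the robot, y to its left, z up, the work surface at z = 0. Lengths are in m, angles in degrees, forces in N, time in s.
With the tool pointing down it reaches from about 0.4 to 0.825 m from the base axis. Payload 7 kg.
Tool frame: the origin (TCP) lies at the very end of the fingers, on their centre line; the grasp point (between the pads) lies 19 mm behind it; z points along the fingers, y is the line along which they close (so a half turn about z gives the same grasp; the last joint's range is limited). The gripper opens to 88 mm and grips with 3 to 60 N. Pads are 19 mm wide; open, the fingers measure 130 mm over their backs; the gripper's body (78 mm by 193 mm) begins 47 mm behind the grasp point.
Start: joints at [91.45, 20.546, 0.682, 0, -70.136, -16.507], TCP at [0.175, 0.652, 0.227] pointing down, gripper open.
Joint ranges: [-176.03, 176.03], [-82.01, 121.73], [-58.28, 71.71], [-173.87, 95.51], [-174.79, -0.11], [-173.66, 173.66]. Speed limits (degrees/s): [136.94, 136.94, 172.46, 180, 180, 180].

INTERFACE

Orientations are given as [roll, pitch, yaw] about the fixed x, y, z axes, in that order (R = Rz(yaw) Ry(pitch) Rx(roll)).
In Python, from plant import r gives the robot as it stands. The module is installed in compiled form; this text tells all that it offers.
- The arm moves only by the tool jog_arm, never from a script. Its arguments are lists of equal length, an entry for each row: "travel": the shift along the tool's x, y, z each as a share of 50 cm, from -1 to 1, a list of three; "dr": the turn, a rotation vector about the tool's x, y, z each as a share of 360 degrees, from -1 to 1, a list of three; "claw": the opening, from 0 (shut) to 1 (fully open). A call has exactly 10 rows; each row is the pose to reach, as a shift and turn from the pose commanded when the call began, along the tool's axes at that moment, turning the shorter way round; what a row does not reach only later rows make up. A row lasts 1/8 s, in which the tool goes at most 62.5 mm and 10.7 degrees, less where a joint would pass 70% of its speed; a pose out of reach is approached as far as the arm can. A call with a number of a shift or a turn outside -1 to 1 is refused whole. A call with a gripper value outside its range is refused whole. The fingers move at their own pace and stop on an object; "newtons" is the grip in N (left out, the last holds). Time passes only in rows, so rows that repeat a pose let the fingers close, or fill a call up. It gives the time, the measured TCP pose, the force, the opening and the grip force at its end, in the units of the state.
- r.get_state(): the state, without advancing time (a new reading comes with each control period).
- r.capture(name): name is "scene" or "side" or "wrist"; returns a dict with "pixels" (420x560x3 uint8, red, green, blue), "range_z" (420x560 float32, m along the optical axis (not along the pixel's ray), 0 where there is no reading), "fx", "fy", "cx", "cy" (pixels), "position" and "attitude" of the camera in the world; the wrist camera has in their place "hand_eye" (4x4, takes a point from camera to tool coordinates, whose origin is the TCP and whose axes are the flange's). Camera axes: x right, y up, looking along -z (the intrinsics and any distortion apply to the point x, -y, -z); pixel columns grow to the right and rows downward; lengths in m; the calibration is good to about 2 mm. The wrist camera is an equidistant fisheye: a pixel r from the principal point sees the ray r / f radians off the axis. A picture is of the moment at which its call begins: read the wrist's pose just before it.
- r.close_job(): hands the job in; it is judged then, once.
Trained networks look in the newest picture that a camera, given by its name, has taken for a name from the list of things; names that differ only in an ending like _2 or _b are one class to them, and where a whole thing is asked for, a point or a joint stands for the part that bears it (a point fixed in the world has none). Each returns a list of dicts, best first, with "conf" (0 to 1); they miss things now and then, are a little off and sometimes report something else, mostly with a low value. They report only what shows in the picture. A call takes as long as a camera call.
- r.boxes_of(name, camera): "extent" ([left, top, right, bottom] in pixels, round what is visible of it).
- r.regions_of(name, camera): "pixels" (420x560 bool, what is visible of it) and "extent" ([left, top, right, bottom] in pixels, round what is visible of it).
- r.tip_of(name, camera): "at" ([column, row] in pixels: a listed point, or the origin of a listed thing).
The state is a dict: "time_s": time; "joints": joint angles; "qd": joint speeds; "joint_torque": joint torques, N m; "tcp_pos": TCP position; "eef_rot": TCP orientation; "contact_force": force on the tool from outside, world axes, zero at the start; "moment": the same for the moment, N m; "gripper_width": finger opening in m; "gripper_force": force on a finger pad.
Only numpy, scipy, OpenCV 4.12 (cv2) and the standard library are available. Lean on these libraries where they do the work, as an engineer would, in place of code of your own. Each camera call takes 0.05 s, during which the arm holds its last target. There are 200 camera calls.

## Working session

There is one attempt and no reset: what is moved stays moved. The work goes in short steps, Python scripts to look and compute and a tool call to move; the robot and the scene stay as the last step left them, time stands still between calls to the robot, and variables do not carry over. Pictures are saved under pics/ and viewed, at most 10 in all, crops included, and the job is handed in when it is done.

Besides the shell and the picture viewer there is one more tool, called after "Emit:" as name(argument=value, ...) on one line, values as JSON. jog_arm: Moves the arm, as the interface text tells. Its arguments: {"type":"object","properties":{"travel":{"type":"array"},"dr":{"type":"array"},"claw":{"type":"array"},"newtons":{"type":"number"}},"required":["travel","dr","claw"]}

```bash
mkdir -p pics
cat > h.py <<'E'
import numpy as np, cv2
from scipy.spatial.transform import Rotation as R
from plant import r
def pts(c,uv):
    uv=np.asarray(uv,float).reshape(-1,2); iz=np.clip(uv.round().astype(int),0,[559,419])
    z=c["range_z"][iz[:,1],iz[:,0]]
    p=np.c_[(uv[:,0]-c["cx"])/c["fx"]*z,-(uv[:,1]-c["cy"])/c["fy"]*z,-z]
    return p@rot(c["attitude"]).T+np.array(c["position"])
def rot(a):
    a=np.array(a,float)
    return a if a.shape==(3,3) else R.from_euler('xyz',a,degrees=True).as_matrix()
def save(c,n): cv2.imwrite(f"pics/{n}.png",c["pixels"][:,:,::-1])
E
python3 - <<'E'
from h import *
s=r.get_state(); print({k:np.round(v,3).tolist() for k,v in s.items()})
for cam in("scene","side"):
    c=r.capture(cam); save(c,cam+"0"); print(cam,c["fx"],c["cx"],c["cy"],c["position"],c["attitude"])
    for n in("tray","canister","vial","ice_pack","carton"):
        for d in r.regions_of(n,cam)[:1]:
            m=d["pixels"]; v,u=np.nonzero(m); P=pts(c,np.c_[u,v]); P=P[c["range_z"][v,u]>0]
            print(n,round(d["conf"],2),d["extent"],np.percentile(P,[2,50,98],axis=0).round(3).tolist())
    for n in("cover","cover_end","grip","canister"):
        for d in r.tip_of(n,cam)[:1]: print(n,round(d["conf"],2),d["at"],pts(c,d["at"]).round(3))
E
```

```text
{'time_s': 0.0, 'joints': [91.45, 20.591, 0.634, -0.021, -70.136, -16.507], 'qd': [-0.036, -0.035, -0.065, 0.061, -0.054, -0.052], 'joint_torque': [-0.001, -58.271, 29.305, 6.997, 0.007, -0.0], 'tcp_pos': [0.175, 0.651, 0.226], 'eef_rot': [179.905, -0.007, -15.065], 'contact_force': [-0.28, 0.65, -0.287], 'moment': [-0.042, 0.014, -0.023], 'gripper_force': 0.0, 'gripper_width': 0.088}
scene 456.7468139472071 284.2755212673257 205.47652193758458 [1.28481089 0.58207462 0.73179936] [ 51.50891138  -0.66787569 123.90834942]
tray 0.58 [162.7, 143.3, 323.2, 225.2] [[0.419, -0.232, 0.008], [0.549, -0.027, 0.046], [0.639, 0.145, 0.052]]
canister 0.58 [370.5, 194.1, 403.7, 260.8] [[0.507, 0.328, 0.006], [0.545, 0.361, 0.084], [0.556, 0.385, 0.153]]
vial 0.81 [299.5, 272.3, 316.1, 296.9] [[0.725, 0.263, 0.005], [0.74, 0.28, 0.036], [0.749, 0.291, 0.062]]
ice_pack 0.82 [135.3, 212.4, 203.6, 260.1] [[0.731, -0.141, 0.007], [0.781, -0.061, 0.028], [0.816, 0.002, 0.032]]
carton 0.59 [417.1, 246.2, 471.5, 321.6] [[0.522, 0.472, 0.006], [0.614, 0.511, 0.07], [0.64, 0.549, 0.073]]
cover 0.66 [243.9, 1
[... 374 characters left out ...]
, 0.006], [0.51, -0.096, 0.044], [0.627, 0.124, 0.049]]
canister 0.61 [196.6, 175.2, 220.9, 226.0] [[0.494, 0.321, 0.005], [0.517, 0.332, 0.08], [0.549, 0.372, 0.151]]
vial 0.5 [282.0, 189.8, 294.2, 207.8] [[0.716, 0.257, 0.007], [0.726, 0.264, 0.03], [0.742, 0.276, 0.059]]
ice_pack 0.74 [349.1, 238.2, 415.8, 293.9] [[0.724, -0.15, 0.007], [0.76, -0.086, 0.026], [0.81, -0.009, 0.03]]
carton 0.59 [174.2, 159.9, 225.9, 199.4] [[0.513, 0.461, 0.001], [0.56, 0.487, 0.066], [0.635, 0.544, 0.072]]
cover 0.92 [298.9, 299.2] [[ 0.523 -0.053  0.044]]
cover_end 0.77 [352.0, 338.5] [[ 0.546 -0.195  0.043]]
grip 0.88 [206.2, 179.5] [[0.525 0.345 0.144]]
canister 0.67 [212.9, 218.8] [[0.517 0.326 0.023]]
```

Run:
```python
from h import *
A=[]
for cam in("scene","side"):
    c=r.capture(cam); v,u=np.mgrid[0:420,0:560]; uv=np.c_[u.ravel(),v.ravel()]
    P=pts(c,uv); ok=c["range_z"].ravel()>0; P=P[ok]; 
    m=(abs(P[:,2]-.047)<.006)&(P[:,0]>.38)&(P[:,0]<.69)&(P[:,1]>-.28)&(P[:,1]<.18)
    img=np.zeros((500,400),np.uint8); q=P[m,:2]
    # drop outliers: morphological open on 2mm grid
    g=np.zeros((260,200),np.uint8); i=((q-[.35,-.3])/.002).astype(int); g[np.clip(i[:,1],0,259),np.clip(i[:,0],0,199)]=255
    g=cv2.morphologyEx(cv2.morphologyEx(g,cv2.MORPH_CLOSE,np.ones((5,5))),cv2.MORPH_OPEN,np.ones((7,7)))
    n,l,st,_=cv2.connectedComponentsWithStats(g); k=1+np.argmax(st[1:,4]); w=np.argwhere(l==k)[:,::-1]
    (cx,cy),sz,a=cv2.minAreaRect(w.astype(np.float32)); print(cam,"tray rect",.35+.002*(cx+.5),-.3+.002*(cy+.5),np.array(sz)*2,a)
    # post
    p=P[(P[:,2]>.115)&(P[:,2]<.15)&(np.hypot(P[:,0]-.53,P[:,1]-.35)<.05)]
    from scipy.optimize import least_squares as L
    f=L(lambda x:np.hypot(p[:,0]-x[0],p[:,1]-x[1])-.0105,[.53,.35],loss='soft_l1',f_scale=.002); print("post",len(p),f.x,p.mean(0))
    p=P[(P[:,2]>.03)&(P[:,2]<.09)&(np.hypot(P[:,0]-.53,P[:,1]-.35)<.05)]
    f=L(lambda x:np.hypot(p[:,0]-x[0],p[:,1]-x[1])-.031,[.53,.35],loss='soft_l1',f_scale=.002); print("body",len(p),f.x)
a=cv2.imread("pics/scene0.png");b=cv2.imread("pics/side0.png")
cv2.imwrite("pics/both.png",np.hstack([cv2.resize(a[100:360,110:510],(400,260)),b[130:390,150:450]]))
```

```text
scene tray rect 0.5216486663818359 -0.05089189147949216 [192.6756134  393.24237061] 9.462321281433105
post 135 [0.52393857 0.35409097] [0.53172411 0.35657013 0.13258437]
body 586 [0.52386384 0.35415521]
side tray rect 0.5218728942871094 -0.05633132934570312 [190.81492615 397.54501343] 9.593133926391602
post 85 [0.52494201 0.35372485] [0.52153583 0.34640375 0.13322883]
body 384 [0.52489086 0.35387442]
```

View pics/both.png

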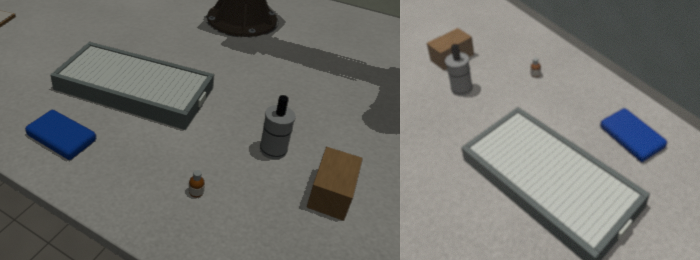

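The picture shows the tray, canister, vial, ice pack and carton where the networks put them. The tray centre is about (0.522, -0.053) with yaw 9.5°, and the canister is at (0.524, 0.354). I'll move to the +y end of the tray with the fingers shut.

Emit:
jog_arm(travel=[[0.937,0.964,0.2],[0.937,0.964,0.2],[0.937,0.964,0.2],[0.937,0.964,0.2],[0.937,0.964,0.2],[0.937,0.964,0.2],[0.937,0.964,0.2],[0.937,0.964,0.2],[0.937,0.964,0.2],[0.937,0.964,0.2]], dr=[[0,0,0.1818],[0,0,0.1818],[0,0,0.1818],[0,0,0.1818],[0,0,0.1818],[0,0,0.1818],[0,0,0.1818],[0,0,0.1818],[0,0,0.1818],[0,0,0.1818]], claw=[0,0,0,0,0,0,0,0,0,0])

```text
time_s: 2.35
tcp_pos: [0.4773, 0.1102, 0.1349]
eef_rot: [-179.9, 0.0, -80.5]
contact_force: [1.0, 1.4, 0.4]
gripper_width: 0.0007
gripper_force: 0.0
```

Run:
```python
from h import *
for i in range(4):
    r.capture("wrist"); s=r.get_state(); print(s["time_s"],s["tcp_pos"].__repr__(),np.round(s["eef_rot"],2),np.round(s["contact_force"],2))
```

```text
2.4 array([0.47839112, 0.10468702, 0.13332171]) [ 1.7992e+02 -8.0000e-02 -8.0680e+01] [ 2.58 -3.58  0.03]
2.45 array([0.47730956, 0.10695325, 0.13361507]) [ 1.799e+02 -6.000e-02 -8.085e+01] [-0.43 -0.73 -0.07]
2.5 array([0.47687256, 0.10888054, 0.13405803]) [ 1.7994e+02 -3.0000e-02 -8.0820e+01] [0.01 0.81 0.07]
2.55 array([0.47663268, 0.1103689 , 0.13442008]) [ 1.7998e+02 -1.0000e-02 -8.0710e+01] [ 0.02  0.32 -0.46]
```

Emit:
jog_arm(travel=[[0.097,-0.035,0.06],[0.097,-0.035,0.12],[0.097,-0.035,0.15],[0.097,-0.035,0.163],[0.097,-0.035,0.163],[0.097,-0.035,0.163],[0.097,-0.035,0.163],[0.097,-0.035,0.163],[0.097,-0.035,0.163],[0.097,-0.035,0.163]], dr=[[0,0,0],[0,0,0],[0,0,0],[0,0,0],[0,0,0],[0,0,0],[0,0,0],[0,0,0],[0,0,0],[0,0,0]], claw=[0,0,0,0,0,0,0,0,0,0])

```text
time_s: 3.8
tcp_pos: [0.5016, 0.0668, 0.0531]
eef_rot: [-180.0, 0.0, -80.5]
contact_force: [-0.7, -0.4, -0.4]
gripper_width: 0.0003
gripper_force: 0.0
```

```bash
cat > st.py <<'E'
from h import *
C=np.array([.522,-.0535]);a=np.radians(9.5)
F=[];T=[]
for i in range(3):
    r.capture("wrist"); s=r.get_state(); F.append(s["contact_force"]);T.append(s["tcp_pos"])
T=np.mean(T,0);d=T[:2]-C
print(round(s["time_s"],2),"tcp",T.round(4),"tray xy mm",np.round(1e3*np.array([d@[np.cos(a),np.sin(a)],d@[-np.sin(a),np.cos(a)]]),1),np.round(s["eef_rot"],2),"F",np.mean(F,0).round(2),np.round(F,1)[:,2])
E
python3 st.py
```

```text
3.95 tcp [0.5015 0.0668 0.0531] tray xy mm [ -0.3 122. ] [180.     0.   -80.51] F [-0.04 -0.06  0.24] [-0.   0.2  0.6]
```

Emit:
jog_arm(travel=[[0.004,0,0.008],[0.004,0,0.013],[0.004,0,0.015],[0.004,0,0.016],[0.004,0,0.017],[0.004,0,0.018],[0.004,0,0.019],[0.004,0,0.019],[0.004,0,0.019],[0.004,0,0.019]], dr=[[0,0,0],[0,0,0],[0,0,0],[0,0,0],[0,0,0],[0,0,0],[0,0,0],[0,0,0],[0,0,0],[0,0,0]], claw=[0,0,0,0,0,0,0,0,0,0])

```text
time_s: 5.2
tcp_pos: [0.5018, 0.0648, 0.0436]
eef_rot: [180.0, -0.0, -80.5]
contact_force: [-0.4, 0.2, 1.2]
gripper_width: 0.0007
gripper_force: 0.6
```

```bash
python3 st.py
```

```text
5.35 tcp [0.5018 0.0648 0.0436] tray xy mm [ -0.4 120. ] [179.99  -0.   -80.5 ] F [-0.93 -0.82  1.59] [1.4 1.5 1.8]
```

Emit:
jog_arm(travel=[[0,0,-0.012],[0.06,0,-0.012],[0.06,0,-0.012],[0.06,0,-0.006],[0.06,0,-0.003],[0.06,0,-0.002],[0.06,0,-0.001],[0.06,0,0],[0.06,0,0],[0.06,0,0]], dr=[[0,0,0],[0,0,0],[0,0,0],[0,0,0],[0,0,0],[0,0,0],[0,0,0],[0,0,0],[0,0,0],[0,0,0]], claw=[0,0,0,0,0,0,0,0,0,0])

```text
time_s: 6.6
tcp_pos: [0.5069, 0.0354, 0.0437]
eef_rot: [-180.0, 0.0, -80.5]
contact_force: [-0.6, 1.4, 1.1]
gripper_width: 0.0004
gripper_force: 0.5
```

Emit:
jog_arm(travel=[[0,0,-0.012],[0.06,0,-0.012],[0.06,0,-0.012],[0.06,0,-0.006],[0.06,0,-0.003],[0.06,0,-0.002],[0.06,0,-0.001],[0.06,0,0],[0.06,0,0],[0.06,0,0]], dr=[[0,0,0],[0,0,0],[0,0,0],[0,0,0],[0,0,0],[0,0,0],[0,0,0],[0,0,0],[0,0,0],[0,0,0]], claw=[0,0,0,0,0,0,0,0,0,0])

```text
time_s: 7.85
tcp_pos: [0.5119, 0.0058, 0.0437]
eef_rot: [-180.0, 0.0, -80.5]
contact_force: [-1.0, 1.2, 1.9]
gripper_width: -0.0001
gripper_force: 0.5
```

Emit:
jog_arm(travel=[[0,0,-0.012],[0.06,0,-0.012],[0.06,0,-0.012],[0.06,0,-0.006],[0.06,0,-0.003],[0.06,0,-0.002],[0.06,0,-0.001],[0.06,0,0],[0.06,0,0],[0.06,0,0]], dr=[[0,0,0],[0,0,0],[0,0,0],[0,0,0],[0,0,0],[0,0,0],[0,0,0],[0,0,0],[0,0,0],[0,0,0]], claw=[0,0,0,0,0,0,0,0,0,0])

```text
time_s: 9.1
tcp_pos: [0.5168, -0.0238, 0.0437]
eef_rot: [-180.0, 0.0, -80.5]
contact_force: [-0.3, 0.2, 1.3]
gripper_width: 0.0006
gripper_force: 0.5
```

All soft at tray y = 120, 90, 60 and 30. Continuing.

Emit:
jog_arm(travel=[[0,0,-0.012],[0.06,0,-0.012],[0.06,0,-0.012],[0.06,0,-0.006],[0.06,0,-0.003],[0.06,0,-0.002],[0.06,0,-0.001],[0.06,0,0],[0.06,0,0],[0.06,0,0]], dr=[[0,0,0],[0,0,0],[0,0,0],[0,0,0],[0,0,0],[0,0,0],[0,0,0],[0,0,0],[0,0,0],[0,0,0]], claw=[0,0,0,0,0,0,0,0,0,0])

```text
time_s: 10.35
tcp_pos: [0.5216, -0.0533, 0.044]
eef_rot: [-180.0, 0.0, -80.5]
contact_force: [-2.5, 1.0, 6.5]
gripper_width: 0.0002
gripper_force: 3.3
```

Emit:
jog_arm(travel=[[0,0,-0.012],[0.06,0,-0.012],[0.06,0,-0.012],[0.06,0,-0.006],[0.06,0,-0.003],[0.06,0,-0.002],[0.06,0,-0.001],[0.06,0,0],[0.06,0,0],[0.06,0,0]], dr=[[0,0,0],[0,0,0],[0,0,0],[0,0,0],[0,0,0],[0,0,0],[0,0,0],[0,0,0],[0,0,0],[0,0,0]], claw=[0,0,0,0,0,0,0,0,0,0])

```text
time_s: 11.6
tcp_pos: [0.5265, -0.0828, 0.044]
eef_rot: [-180.0, 0.0, -80.5]
contact_force: [-3.1, 2.4, 7.1]
gripper_width: 0.0007
gripper_force: 3.4
```

Emit:
jog_arm(travel=[[0,0,-0.012],[0.06,0,-0.012],[0.06,0,-0.012],[0.06,0,-0.006],[0.06,0,-0.003],[0.06,0,-0.002],[0.06,0,-0.001],[0.06,0,0],[0.06,0,0],[0.06,0,0]], dr=[[0,0,0],[0,0,0],[0,0,0],[0,0,0],[0,0,0],[0,0,0],[0,0,0],[0,0,0],[0,0,0],[0,0,0]], claw=[0,0,0,0,0,0,0,0,0,0])

```text
time_s: 12.85
tcp_pos: [0.5317, -0.1126, 0.0437]
eef_rot: [-180.0, 0.0, -80.5]
contact_force: [-0.8, 0.8, 0.9]
gripper_width: 0.0004
gripper_force: 0.5
```

Emit:
jog_arm(travel=[[0,0,-0.012],[-0.03,0,-0.012],[-0.03,0,-0.012],[-0.03,0,-0.006],[-0.03,0,-0.003],[-0.03,0,-0.002],[-0.03,0,-0.001],[-0.03,0,0],[-0.03,0,0],[-0.03,0,0]], dr=[[0,0,0],[0,0,0],[0,0,0],[0,0,0],[0,0,0],[0,0,0],[0,0,0],[0,0,0],[0,0,0],[0,0,0]], claw=[0,0,0,0,0,0,0,0,0,0])

```text
time_s: 14.1
tcp_pos: [0.529, -0.098, 0.0436]
eef_rot: [180.0, -0.0, -80.5]
contact_force: [-1.1, -0.8, 0.3]
gripper_width: 0.0001
gripper_force: 0.6
```

Emit:
jog_arm(travel=[[0,0,-0.012],[-0.06,0,-0.012],[-0.06,0,-0.012],[-0.06,0,-0.006],[-0.06,0,-0.003],[-0.06,0,-0.002],[-0.06,0,-0.001],[-0.06,0,0],[-0.06,0,0],[-0.06,0,0]], dr=[[0,0,0],[0,0,0],[0,0,0],[0,0,0],[0,0,0],[0,0,0],[0,0,0],[0,0,0],[0,0,0],[0,0,0]], claw=[0,0,0,0,0,0,0,0,0,0])

```text
time_s: 15.35
tcp_pos: [0.5242, -0.0686, 0.044]
eef_rot: [-180.0, -0.0, -80.5]
contact_force: [-1.7, -0.5, 6.5]
gripper_width: 0.0006
gripper_force: 3.2
```

Emit:
jog_arm(travel=[[0,0,-0.012],[-0.06,0,-0.012],[-0.06,0,-0.012],[-0.06,0,-0.006],[-0.06,0,-0.003],[-0.06,0,-0.002],[-0.06,0,-0.001],[-0.06,0,0],[-0.06,0,0],[-0.06,0,0]], dr=[[0,0,0],[0,0,0],[0,0,0],[0,0,0],[0,0,0],[0,0,0],[0,0,0],[0,0,0],[0,0,0],[0,0,0]], claw=[0,0,0,0,0,0,0,0,0,0])

```text
time_s: 16.6
tcp_pos: [0.5192, -0.0387, 0.0436]
eef_rot: [-180.0, -0.0, -80.5]
contact_force: [-0.3, -0.8, 0.9]
gripper_width: 0.0007
gripper_force: 0.5
```

Emit:
jog_arm(travel=[[0,0,-0.012],[0.015,0,-0.012],[0.015,0,-0.012],[0.015,0,-0.006],[0.015,0,-0.003],[0.015,0,-0.002],[0.015,0,-0.001],[0.015,0,0],[0.015,0,0],[0.015,0,0]], dr=[[0,0,0],[0,0,0],[0,0,0],[0,0,0],[0,0,0],[0,0,0],[0,0,0],[0,0,0],[0,0,0],[0,0,0]], claw=[0,0,0,0,0,0,0,0,0,0])

```text
time_s: 17.85
tcp_pos: [0.5204, -0.046, 0.0436]
eef_rot: [180.0, 0.0, -80.5]
contact_force: [-1.1, 0.6, 1.7]
gripper_width: 0.0007
gripper_force: 0.8
```

Emit:
jog_arm(travel=[[0,0,-0.012],[0.09,0,-0.012],[0.09,0,-0.012],[0.09,0,-0.006],[0.09,0,-0.003],[0.09,0,-0.002],[0.09,0,-0.001],[0.09,0,0],[0.09,0,0],[0.09,0,0]], dr=[[0,0,0],[0,0,0],[0,0,0],[0,0,0],[0,0,0],[0,0,0],[0,0,0],[0,0,0],[0,0,0],[0,0,0]], claw=[0,0,0,0,0,0,0,0,0,0])

```text
time_s: 19.1
tcp_pos: [0.5278, -0.0901, 0.044]
eef_rot: [-180.0, 0.0, -80.5]
contact_force: [-2.5, 3.2, 6.5]
gripper_width: 0.0005
gripper_force: 3.1
```

Emit:
jog_arm(travel=[[0,0,-0.012],[0.007,0,-0.012],[0.007,0,-0.012],[0.007,0,-0.006],[0.007,0,-0.003],[0.007,0,-0.002],[0.007,0,-0.001],[0.007,0,0],[0.007,0,0],[0.007,0,0]], dr=[[0,0,0],[0,0,0],[0,0,0],[0,0,0],[0,0,0],[0,0,0],[0,0,0],[0,0,0],[0,0,0],[0,0,0]], claw=[0,0,0,0,0,0,0,0,0,0])

```text
time_s: 20.35
tcp_pos: [0.5285, -0.0942, 0.0437]
eef_rot: [-180.0, -0.0, -80.5]
contact_force: [0.0, -2.4, 2.9]
gripper_width: 0.0004
gripper_force: 2.1
```

Emit:
jog_arm(travel=[[0,0,-0.012],[-0.09,0,-0.012],[-0.09,0,-0.012],[-0.09,0,-0.006],[-0.09,0,-0.003],[-0.09,0,-0.002],[-0.09,0,-0.001],[-0.09,0,0],[-0.09,0,0],[-0.09,0,0]], dr=[[0,0,0],[0,0,0],[0,0,0],[0,0,0],[0,0,0],[0,0,0],[0,0,0],[0,0,0],[0,0,0],[0,0,0]], claw=[0,0,0,0,0,0,0,0,0,0])

```text
time_s: 21.6
tcp_pos: [0.521, -0.0499, 0.044]
eef_rot: [-180.0, -0.0, -80.5]
contact_force: [-1.8, -0.3, 6.1]
gripper_width: 0.0004
gripper_force: 3.1
```

Contact edges are at about -41.5 and +6.5 mm in my tray frame, so the bar centre is at about y = -17.5 mm, or world (0.525, -0.071). Next I fetch the canister.

Emit:
jog_arm(travel=[[0,0,-0.12],[-0.03,0,-0.24],[-0.14,-0.025,-0.293],[-0.25,-0.045,-0.293],[-0.36,-0.065,-0.293],[-0.47,-0.085,-0.293],[-0.58,-0.105,-0.293],[-0.69,-0.125,-0.293],[-0.76,-0.135,-0.293],[-0.795,-0.14,-0.293]], dr=[[0,0,0],[0,0,0],[0,0,0],[0,0,0],[0,0,0],[0,0,0],[0,0,0],[0,0,0],[0,0,0],[0,0,0]], claw=[0,0,1,1,1,1,1,1,1,1])

```text
time_s: 22.85
tcp_pos: [0.5242, 0.3556, 0.1893]
eef_rot: [180.0, -0.0, -80.4]
contact_force: [-0.5, -1.1, -0.1]
gripper_width: 0.0751
gripper_force: 0.0
```

```bash
python3 st.py
python3 - <<'E'
from h import *
s=r.get_state(); c=r.capture("wrist"); save(c,"w1"); print(c["hand_eye"],c["fx"],c["cx"],c["cy"])
print([ (d["conf"],d["at"]) for d in r.tip_of("grip","wrist")[:2]])
E
```

```text
23.0 tcp [0.5244 0.3553 0.1894] tray xy mm [ 69.8 402.8] [ 1.7996e+02 -4.0000e-02 -8.0480e+01] F [0.46 0.75 0.5 ] [ 1.4  0.5 -0.5]
[[ 3.57224292e-04  9.58433120e-01  2.85317065e-01  7.68177690e-02]
 [ 9.99999928e-01 -3.05053313e-04 -2.27294740e-04  3.20189095e-05]
 [-1.30809891e-04  2.85317125e-01 -9.58433159e-01 -1.58315356e-01]
 [ 0.00000000e+00  0.00000000e+00  0.00000000e+00  1.00000000e+00]] 325.19226210127806 277.36237477518534 207.01873461462077
[(0.92, [279.3, 223.2])]
```

View pics/w1.png

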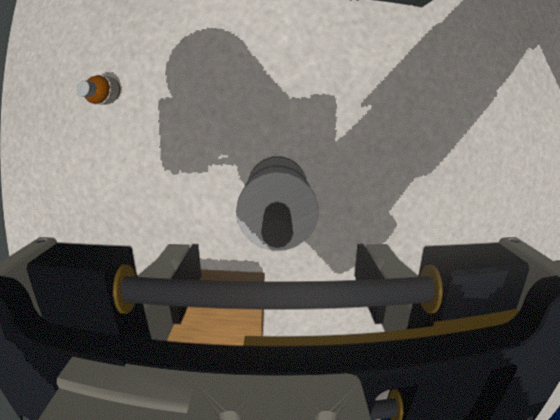

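The post stands centred between the open fingers at about (277, 225), with the carton clear to the rear. I'll go down and grip.

Emit:
jog_arm(travel=[[0.002,0.001,0.06],[0.002,0.001,0.11],[0.002,0.001,0.14],[0.002,0.001,0.152],[0.002,0.001,0.152],[0.002,0.001,0.152],[0.002,0.001,0.152],[0.002,0.001,0.152],[0.002,0.001,0.152],[0.002,0.001,0.152]], dr=[[0,0,0],[0,0,0],[0,0,0],[0,0,0],[0,0,0],[0,0,0],[0,0,0],[0,0,0],[0,0,0],[0,0,0]], claw=[1,1,1,1,1,0.2,0.1,0,0,0], newtons=40)

```text
time_s: 24.35
tcp_pos: [0.5242, 0.353, 0.1141]
eef_rot: [-180.0, 0.0, -80.5]
contact_force: [-0.3, 0.2, -0.9]
gripper_width: 0.0433
gripper_force: 0.0
```

```bash
python3 st.py; python3 -c "
from h import *
s=r.get_state();print(s['gripper_width'],s['gripper_force'])"
```

```text
24.5 tcp [0.5242 0.353  0.1141] tray xy mm [ 69.2 400.6] [-180.    -0.   -80.5] F [ 0.06  0.11 -0.27] [-0.7  0.2 -0.3]
0.0312474553884226 0.0
```

Emit:
jog_arm(travel=[[0,0,0],[0,0,0],[0,0,0],[0,0,0],[0,0,-0.01],[0,0,-0.04],[0,0,-0.08],[0,0,-0.13],[0,0,-0.17],[0,0,-0.18]], dr=[[0,0,0],[0,0,0],[0,0,0],[0,0,0],[0,0,0],[0,0,0],[0,0,0],[0,0,0],[0,0,0],[0,0,0]], claw=[0,0,0,0,0,0,0,0,0,0], newtons=40)

```text
time_s: 25.75
tcp_pos: [0.5244, 0.3534, 0.2061]
eef_rot: [-179.9, 0.1, -80.5]
contact_force: [0.2, 0.5, -8.0]
gripper_width: 0.0201
gripper_force: 40.0
```

```bash
python3 st.py; python3 -c "
from h import *
s=r.get_state();print(s['gripper_width'],s['gripper_force'],s['moment'])"
```

```text
25.9 tcp [0.5239 0.353  0.2046] tray xy mm [ 69.  400.6] [ 1.7994e+02 -1.0000e-02 -8.0520e+01] F [ 0.3   0.25 -8.14] [-7.2 -9.1 -8.2]
0.020437769822379465 39.99720811843872 [ 0.02459975 -0.02738307  0.01123442]
```

Emit:
jog_arm(travel=[[0.04,0.007,0],[0.12,0.02,0],[0.22,0.036,0],[0.33,0.054,0],[0.44,0.072,0],[0.55,0.09,0],[0.65,0.107,0],[0.74,0.122,0],[0.81,0.134,0],[0.838,0.138,0]], dr=[[0,0,0],[0,0,0],[0,0,0],[0,0,0],[0,0,0],[0,0,0],[0,0,0],[0,0,0],[0,0,0],[0,0,0]], claw=[0,0,0,0,0,0,0,0,0,0])

```text
time_s: 27.15
tcp_pos: [0.5239, -0.074, 0.2033]
eef_rot: [179.9, -0.0, -80.6]
contact_force: [0.0, -1.0, -6.8]
gripper_width: 0.0203
gripper_force: 40.0
```

```bash
python3 st.py
python3 - <<'E'
from h import *
from scipy.optimize import least_squares as L
T=np.array(r.get_state()["tcp_pos"])
for cam in("side","scene"):
    c=r.capture(cam); v,u=np.mgrid[0:420,0:560]; P=pts(c,np.c_[u.ravel(),v.ravel()])[c["range_z"].ravel()>0]
    save(c,cam+"2")
    for lo,hi in((.10,.135),(.135,.17)):
        p=P[(P[:,2]>lo)&(P[:,2]<hi)&(np.hypot(P[:,0]-T[0],P[:,1]-T[1])<.05)]
        f=L(lambda x:np.hypot(p[:,0]-x[0],p[:,1]-x[1])-.031,T[:2],loss='soft_l1',f_scale=.002); print(cam,lo,len(p),f.x.round(4))
    p=P[(np.hypot(P[:,0]-T[0],P[:,1]-T[1])<.036)&(P[:,2]>.06)&(P[:,2]<.2)]; print(p[:,2].min())
E
```

```text
27.3 tcp [ 0.5243 -0.0734  0.2034] tray xy mm [ -1. -20.] [ 1.7994e+02  1.0000e-02 -8.0600e+01] F [ 0.25 -0.44 -7.64] [-7.5 -7.9 -7.5]
side 0.1 333 [ 0.525  -0.0715]
side 0.135 364 [ 0.5249 -0.0715]
0.08914016082206488
scene 0.1 290 [ 0.5236 -0.0705]
scene 0.135 315 [ 0.5235 -0.0705]
0.09042160545908884
```

Held upright and on target. Lowering to just above the cover.

Emit:
jog_arm(travel=[[0,0,0.015],[0,0,0.035],[0,0,0.055],[0,0,0.07],[0,0,0.08],[0,0,0.086],[0,0,0.088],[0,0,0.089],[0,0,0.09],[0,0,0.09]], dr=[[0,0,0],[0,0,0],[0,0,0],[0,0,0],[0,0,0],[0,0,0],[0,0,0],[0,0,0],[0,0,0],[0,0,0]], claw=[0,0,0,0,0,0,0,0,0,0])

```text
time_s: 28.65
tcp_pos: [0.5253, -0.0717, 0.1592]
eef_rot: [-180.0, 0.0, -80.5]
contact_force: [-0.5, 0.4, -7.0]
gripper_width: 0.0204
gripper_force: 40.0
```

```bash
python3 st.py
```

```text
28.8 tcp [ 0.5253 -0.0716  0.1592] tray xy mm [  0.2 -18.4] [-179.99   -0.    -80.5 ] F [-0.32  0.09 -7.42] [-7.5 -6.7 -8.1]
```

Emit:
jog_arm(travel=[[0,0,0.001],[0,0,0.001],[0,0,0.002],[0,0,0.002],[0,0,0.003],[0,0,0.003],[0,0,0.004],[0,0,0.004],[0,0,0.004],[0,0,0.004]], dr=[[0,0,0],[0,0,0],[0,0,0],[0,0,0],[0,0,0],[0,0,0],[0,0,0],[0,0,0],[0,0,0],[0,0,0]], claw=[0,0,0,0,0,0,0,0,0,0])

```text
time_s: 30.05
tcp_pos: [0.5255, -0.0717, 0.1574]
eef_rot: [-180.0, -0.0, -80.5]
contact_force: [-2.1, -0.2, 2.4]
gripper_width: 0.0203
gripper_force: 40.0
```

```bash
python3 st.py
```

```text
30.2 tcp [ 0.5255 -0.0717  0.1574] tray xy mm [  0.4 -18.5] [-1.7997e+02 -1.0000e-02 -8.0500e+01] F [-1.02  0.39  2.57] [3.2 2.  2.4]
```

The cover now carries the whole canister after about 1 mm of give. I'll ease back slightly and release.

Emit:
jog_arm(travel=[[0,0,-0.0005],[0,0,-0.0005],[0,0,-0.0005],[0,0,-0.0005],[0,0,-0.0005],[0,0,-0.0005],[0,0,-0.0005],[0,0,-0.0005],[0,0,-0.0005],[0,0,-0.0005]], dr=[[0,0,0],[0,0,0],[0,0,0],[0,0,0],[0,0,0],[0,0,0],[0,0,0],[0,0,0],[0,0,0],[0,0,0]], claw=[0,0.24,0.3,0.4,0.5,0.6,0.7,0.7,0.7,0.7], newtons=10)

```text
time_s: 31.45
tcp_pos: [0.5252, -0.0716, 0.1574]
eef_rot: [-180.0, -0.0, -80.5]
contact_force: [0.7, 0.4, 0.4]
gripper_width: 0.0611
gripper_force: 0.0
```

Emit:
jog_arm(travel=[[0,0,-0.01],[0,0,-0.03],[0,0,-0.06],[0,0,-0.1],[0,0,-0.14],[0,0,-0.18],[0,0,-0.22],[0,0,-0.26],[0,0,-0.28],[0,0,-0.28]], dr=[[0,0,0],[0,0,0],[0,0,0],[0,0,0],[0,0,0],[0,0,0],[0,0,0],[0,0,0],[0,0,0],[0,0,0]], claw=[0.7,0.7,0.7,0.7,0.7,0.7,0.7,0.7,0.7,0.7])

```text
time_s: 32.7
tcp_pos: [0.5255, -0.0716, 0.2983]
eef_rot: [-179.9, 0.0, -80.5]
contact_force: [0.0, -0.1, -0.9]
gripper_width: 0.0616
gripper_force: 0.0
```

```bash
python3 st.py
python3 - <<'E'
from h import *
from scipy.optimize import least_squares as L
T=np.array([.525,-.071]);ims=[]
for cam in("side","scene"):
    c=r.capture(cam); v,u=np.mgrid[0:420,0:560]; P=pts(c,np.c_[u.ravel(),v.ravel()])[c["range_z"].ravel()>0]
    for lo,hi,rad in((.06,.09,.031),(.09,.135,.031),(.165,.195,.0105)):
        p=P[(P[:,2]>lo)&(P[:,2]<hi)&(np.hypot(P[:,0]-T[0],P[:,1]-T[1])<.05)]
        f=L(lambda x:np.hypot(p[:,0]-x[0],p[:,1]-x[1])-rad,T[:2],loss='soft_l1',f_scale=.002); print(cam,lo,len(p),f.x.round(4))
    ims.append(c["pixels"][100:400,130:450,::-1])
cv2.imwrite("pics/end.png",np.hstack(ims))
E
```

```text
32.85 tcp [ 0.5249 -0.0716  0.2969] tray xy mm [ -0.1 -18.3] [ 1.7993e+02  1.0000e-02 -8.0510e+01] F [-0.21  0.32 -0.24] [ 0.1 -0.5 -0.3]
side 0.06 257 [ 0.5258 -0.0707]
side 0.09 420 [ 0.5259 -0.0708]
side 0.165 120 [ 0.5257 -0.0705]
scene 0.06 236 [ 0.524  -0.0706]
scene 0.09 370 [ 0.5241 -0.0705]
scene 0.165 92 [ 0.5245 -0.0704]
```

View pics/end.png

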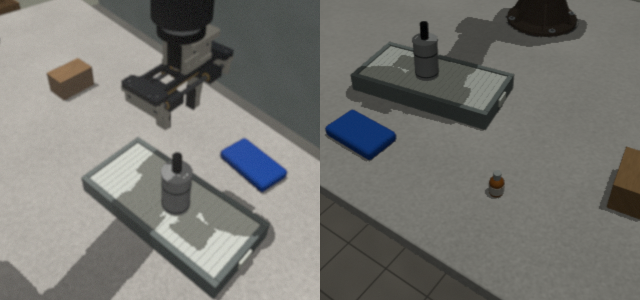

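The canister stands upright on the cover, at (177, 185) in the left picture and (425, 55) in the right. The axis fits agree at every height to within about 0.5 mm, the gripper is clear, and the other things look untouched.

```bash
python3 -c "
from plant import r
print(r.close_job())"
```

```text
the job is handed in; nothing more can be done
None
```

The canister is standing upright and released at mid-width on the cover, over the bar I felt at about 15 mm towards the tray's -y end; the other things were left alone, and the job was handed in at about 33 s (the verdict was not shown).

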